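# Close the gap in the barber's shelf and stand the tonic on it

### The arm

A 6-joint arm with a two-finger parallel gripper is mounted at the origin on the work surface. World frame = base frame: x ahead of the robot, y to its left, z up, the work surface at z = 0. Lengths are in m, angles in degrees, forces in N, time in s.
With the tool pointing down it reaches from about 0.25 to 0.725 m from the base axis. Payload 9.7 kg.
Tool frame: the origin (TCP) lies midway between the tips of the shut fingers; the grasp point (between the pads) lies 19 mm behind it; z points along the fingers, y is the line along which they close (so a half turn about z gives the same grasp; the last joint's range is limited). The gripper opens to 85 mm and grips with 20 to 120 N. Pads are 22 mm wide; open, the fingers measure 114 mm over their backs; the gripper's body (76 mm by 85 mm) begins 54 mm behind the grasp point. The pads swing forward as they close: fully open they stand 13 mm farther back than shut.
Start: joints at [64.973, 4.979, 10.078, 95.1, 0, 90], TCP at [0.233, 0.498, 0.231] pointing down, gripper open.
Joint ranges: [-179.16, 179.16], [-48.56, 103.87], [-65.8, 70.77], [-126.05, 130.52], [-82.76, 87.17], [-180, 180]. Speed limits (degrees/s): [127.2, 127.2, 147.25, 180, 180, 180].

### API

Orientations are given as [roll, pitch, yaw] about the fixed x, y, z axes, in that order (R = Rz(yaw) Ry(pitch) Rx(roll)).
In Python, from workcell import readout, imaging, bot, spotter gives the robot as it stands.
- The arm moves only by the shell command python3 -m jog 'ROWS' [FORCE]. ROWS is JSON, a list of rows, each an object with "rotation": the turn, a rotation vector about the world's x, y, z in degrees, a list of three; "translation": the shift along the world's x, y, z in mm, a list of three; "grip": the finger opening in mm, from 0 to 85.4. In form: [{"rotation": [wx, wy, wz], "translation": [dx, dy, dz], "grip": grip}, ...]. A call has 1 to 20 rows; each row is the pose to reach, as a shift and turn from the pose commanded when the call began; what a row does not reach only later rows make up. A row lasts 1/10 s, in which the tool goes at most 50 mm and 8.59 degrees, less where a joint would pass 70% of its speed; a pose out of reach is approached as far as the arm can. A call with a gripper value outside its range is refused whole. The fingers move at their own pace and stop on an object; FORCE is the grip in N (left out, the last holds). Time passes only in rows, so rows that repeat a pose let the fingers close. It gives the time, the measured TCP pose, the force, the opening and the grip force at its end, in the units of the state.
- readout.get_obs(): the state, without advancing time (a new reading comes with each control period).
- imaging.camera(name): name is "scene" or "side" or "wrist"; returns (picture, depth): 400x640x3 uint8, red, green, blue; 400x640 float32, m along the optical axis (not along the pixel's ray), 0 where there is no reading.
- imaging.camera_info(name): a dict with "vertical_fov" (degrees; the focal length in pixels is half the picture's height over the tangent of half this angle, whatever the lens; pixels are square), "cx", "cy" (the principal point, pixels), "extrinsics" (4x4, takes a point from camera to world coordinates); the wrist camera has in their place "tool_from_camera" (4x4, takes a point from camera to tool coordinates, whose origin is the TCP and whose axes are the flange's). Camera axes: x right, y down, z forward; pixel columns grow to the right and rows downward; lengths in m; the calibration is good to about 2 mm. A picture is of the moment at which its call begins: read the wrist's pose just before it. camera_info takes no time and is no camera call.
- bot.job_done(): hands the job in; it is judged then, once.
Trained networks look in the newest picture that a camera, given by its name, has taken for a name from the list of things; names that differ only in an ending like _2 or _b are one class to them, and where a whole thing is asked for, a point or a joint stands for the part that bears it (a point fixed in the world has none). Each returns a list of dicts, best first, with "confidence" (0 to 1); they miss things now and then, are a little off and sometimes report something else, mostly with a low value. They report only what shows in the picture. A call takes as long as a camera call. They do not tell look-alikes from the thing itself.
- spotter.spot_in(camera, target): "box" ([centre column, centre row, width, height] in pixels, round what is visible of it).
- spotter.mark_of(camera, target): "uv" ([column, row] in pixels: a listed point, or the origin of a listed thing).
The state is a dict: "time": time; "q": joint angles; "qd": joint speeds; "joint_efforts": joint torques, N m; "ee_pos": TCP position; "tcp_rot": TCP orientation; "wrist_force": force on the tool from outside, world axes, zero at the start; "torque": the same for the moment, N m; "opening": finger opening in m; "grasp_force": force on a finger pad.
Only numpy, scipy, OpenCV 4.12 (cv2) and the standard library are available. Lean on these libraries where they do the work, as an engineer would, in place of code of your own. Each camera call takes 0.05 s, during which the arm holds its last target. There are 200 camera calls.

### The job

Push the loose wooden block (the one with the round black pad) up snug against the steel back rail and the fixed wooden drawer block beside it, so that no gap is left at either face. Then stand the green tonic bottle with the black cap upright on the middle of the black pad, setting it down gently, with the gap still closed. Do not tip the tonic over, and leave the amber bottle, the pomade tin and the shaving brush where they stand.

Things in the scene. Friction and masses are not known exactly. Their poses are not given: they have to be found in the camera images.
- station: Fixed L-shaped fitting: pale wooden drawer block (x -100..0, y 0..90, 45 mm high) and steel back rail (x 0..15, y -310..90, 30 mm high). Origin: inside corner of the L at counter level. x points away from the user through the rail, y along the rail towards the drawer block, z up. The rail's front face is the plane x=0, the drawer block's joint face the plane y=0. Cannot move.
- riser: Loose pale wooden block, 100 (x) x 140 (y) x 45 mm high, 0.4 to 0.85 kg, with a round black pad 80 mm wide in the middle of its top. Origin: centre of its underside. Starts askew, 20 to 45 mm off the rail and 40 to 95 mm off the drawer block, on its -y side. Fully home, its +x face touches the rail, its +y face the drawer block: origin at (-50, -70, 0) mm in the station's frame, same yaw.
- pad (a point): Centre of the black pad on top of the loose block, 45 mm above the block's origin
- back_joint (a point): Top corner of the loose block at its +x, +y corner: (50, 70, 45) mm in the block's frame
- front_joint (a point): Top corner of the loose block at its -x, +y corner: (-50, 70, 45) mm in the block's frame
- back_far (a point): Top corner of the loose block at its +x, -y corner: (50, -70, 45) mm in the block's frame
- tonic: Green glass bottle with paper band and black cap, upright on the counter, 155 mm high, 0.2 to 0.4 kg. Body 56 mm in diameter up to 100 mm; cylindrical cap 28 mm in diameter, 118 to 155 mm up, firmly fixed, can be gripped from above. Origin: centre of its foot, z up
- aftershave: Bystander: amber bottle with a brass cap, 54 mm in diameter, 112 mm high. Origin: centre of its foot
- pomade: Bystander: low round silvery-white tin, 70 mm in diameter, 45 mm high. Origin: centre of its foot
- brush: Bystander: shaving brush with a dark handle and pale bristles, about 42 mm in diameter, 96 mm high, standing on top of the fixed drawer block. Origin: centre of its foot
Not all that is in view belongs to the job. There is more than one size of the tonic; the job needs the middle-sized.

How it is judged:
By the outcome, as a careful person would: the job done as asked, in the order asked, and still so for the second after the job is handed in, with the robot touching nothing.
It also fails if it takes over 72 s, if anything falls off the work surface, if the arm or the gripper's body presses on something with over 40 N, if the wrist force passes 120 N, or if a joint passes its speed limit or range.

## Working session

There is one attempt and no reset: what is moved stays moved. The work goes in short steps, Python scripts to look and compute and a shell command to move; the robot and the scene stay as the last step left them, time stands still between calls to the robot, and variables do not carry over. Pictures are saved under pics/ and viewed, at most 10 in all, crops included, and the job is handed in when it is done.

```bash
mkdir -p pics; cat > h.py <<'E'
import numpy as np, cv2
from workcell import readout, imaging, bot, spotter
from scipy.spatial.transform import Rotation as R
def T(name):
    i=imaging.camera_info(name)
    if name!="wrist": return i,np.array(i["extrinsics"])
    o=readout.get_obs(); M=np.eye(4); M[:3,3]=o["ee_pos"]; M[:3,:3]=R.from_euler('xyz',o["tcp_rot"],degrees=True).as_matrix()
    return i,M@np.array(i["tool_from_camera"])
def cloud(name):
    i,M=T(name); p,d=imaging.camera(name)
    f=200/np.tan(np.radians(i["vertical_fov"]/2)); v,u=np.mgrid[:400,:640]
    P=np.stack([(u-i["cx"])/f*d,(v-i["cy"])/f*d,d],-1)@M[:3,:3].T+M[:3,3]
    P[d==0]=np.nan
    return p,d,P
def save(p,n): cv2.imwrite("pics/"+n,p[...,::-1])
E
python3 - <<'E'
from h import *
print(readout.get_obs())
ps=[]
for c in("scene","side"):
    p,d,P=cloud(c); np.save(c+".npy",P); np.save(c+"_p.npy",p); save(p,c+".png")
    print(c,imaging.camera_info(c))
    for t in("tonic","aftershave","pomade","brush","riser","station"):
        print(t,[(np.round(b["box"]).tolist(),round(b["confidence"],2)) for b in spotter.spot_in(c,t)])
    for t in("pad","back_joint","front_joint","back_far","station"):
        for b in spotter.mark_of(c,t)[:1]:
            u,v=np.round(b["uv"]).astype(int); print(t,u,v,b["confidence"],P[v,u].round(3))
E
```

```text
{'time': 0.0, 'q': array([6.49736420e+01, 5.01041513e+00, 1.00340017e+01, 9.50987567e+01,
       7.17036211e-04, 9.00002554e+01]), 'qd': array([ 0.0397908 ,  0.01541614,  0.05388387,  0.0564422 ,  0.1007487 ,
       -0.0252232 ]), 'joint_efforts': array([ 2.74679578e-04, -5.20382202e+01,  4.64812195e+01,  1.59089168e-02,
        3.66301293e-06,  1.34794558e-05]), 'ee_pos': array([0.23257007, 0.49815812, 0.23058558]), 'tcp_rot': array([-1.79924830e+02, -7.16700470e-04,  1.54973386e+02]), 'wrist_force': array([-0.4815363 , -0.06649451,  0.41160107]), 'torque': array([ 0.01123494, -0.011757  , -0.02495894]), 'grasp_force': 0.0, 'opening': 0.08545991768625656}
scene {'vertical_fov': 52.05049612660585, 'cx': 317.0269461489665, 'cy': 198.97694528568266, 'extrinsics': array([[ 0.73445213,  0.46442503, -0.49486307,  1.09575911],
       [ 0.67860498, -0.49323754,  0.54425363, -0.49585304],
       [ 0.00867997, -0.73554478, -0.6774205 ,  0.80487571],
       [ 0.        ,  0.        ,  0.        ,  1.        ]])}
tonic [([374.0, 160.0, 24.0, 49.0], 0.85), ([407.0, 141.0, 31.0, 71.0], 0.66), ([4
[... 793 characters left out ...]
89],
       [ 0.        ,  0.        ,  0.        ,  1.        ]])}
tonic [([351.0, 169.0, 15.0, 31.0], 0.92), ([326.0, 141.0, 26.0, 73.0], 0.64), ([318.0, 166.0, 23.0, 57.0], 0.62)]
aftershave [([270.0, 194.0, 24.0, 40.0], 0.98)]
pomade [([269.0, 174.0, 22.0, 23.0], 0.76)]
brush [([328.0, 217.0, 18.0, 36.0], 0.68), ([268.0, 175.0, 27.0, 22.0], 0.29)]
riser [([329.0, 307.0, 59.0, 67.0], 0.86)]
station [([346.0, 300.0, 84.0, 154.0], 0.67), ([329.0, 218.0, 22.0, 42.0], 0.28)]
pad 327 296 0.6 [ 0.561 -0.164  0.047]
back_joint 344 271 0.62 [ 0.611 -0.042  0.003]
front_joint 303 271 0.8 [ 0.518 -0.039  0.003]
back_far 352 319 0.69 [ 0.603 -0.226  0.047]
station 348 258 0.68 [ 0.625 -0.002  0.008]
```

View pics/scene.png

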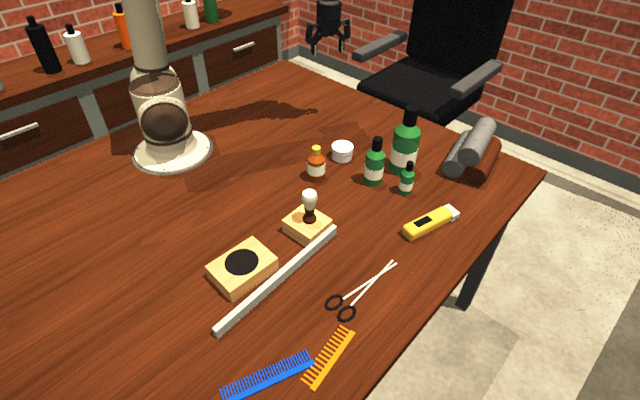

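View pics/side.png

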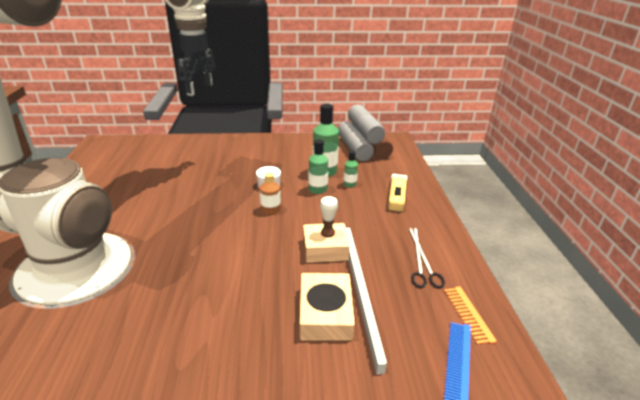

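Candidates in the scene view: middle tonic (374,160), large (407,141), small (411,178). In the side view they are (318,166), (326,141) and (351,169). I choose the middle one, and next measure sizes, fit the geometry and check a crop.

```bash
cat >> h.py <<'E'
def rect(P,lo,hi,x,y):
    Q=P.reshape(-1,3); m=(Q[:,2]>lo)&(Q[:,2]<hi)&(Q[:,0]>x[0])&(Q[:,0]<x[1])&(Q[:,1]>y[0])&(Q[:,1]<y[1])
    Q=Q[m]
    return len(Q),np.median(Q[:,2]).round(4),cv2.minAreaRect(Q[:,:2].astype(np.float32)*1000)
E
python3 - <<'E'
from h import *
for c in("scene","side"):
    P=np.load(c+".npy")
    print(c,"riser",rect(P,.037,.052,(.47,.65),(-.27,-.06)))
    print("drawer",rect(P,.037,.052,(.47,.66),(-.02,.15)))
    print("rail",rect(P,.022,.036,(.6,.75),(-.35,.12)))
bx={"scene":[(374,160,24,49),(407,141,31,71),(411,178,21,36),(317,164,18,37),(342,151,26,21),(312,207,14,36)],
"side":[(318,166,23,57),(326,141,26,73),(351,169,15,31),(270,194,24,40),(269,174,22,23),(328,217,18,36)]}
for c in bx:
    P=np.load(c+".npy")
    for (u,v,w,h) in bx[c]:
        Q=P[v-h//2:v+h//2+1,u-w//2:u+w//2+1].reshape(-1,3); Q=Q[Q[:,2]>.015]
        ctr=np.median(Q[:,:2],0); Q=Q[np.linalg.norm(Q[:,:2]-ctr,axis=1)<.06]
        t=np.percentile(Q[:,2],99); C=Q[Q[:,2]>t-.006]; 
        print(c,(u,v),"top",t.round(3),"topc",C.mean(0).round(3),"ctr",ctr.round(3),Q.min(0).round(3),Q.max(0).round(3))
p=np.load("scene_p.npy"); save(cv2.resize(p[95:205,290:440],None,fx=4,fy=4,interpolation=2),"crop.png")
E
```

```text
scene riser (2183, np.float64(0.0469), ((559.5237426757812, -165.44476318359375), (141.5463104248047, 104.18793487548828), 87.23410034179688))
drawer (869, np.float64(0.0467), ((582.9476928710938, 39.163299560546875), (115.5279769897461, 90.80133056640625), 1.9345476627349854))
rail (1445, np.float64(0.031), ((622.3718872070312, -112.80335998535156), (50.9881706237793, 402.3381652832031), 1.6552371978759766))
side riser (2769, np.float64(0.0466), ((558.7039184570312, -165.46258544921875), (143.6736297607422, 101.11236572265625), 86.84221649169922))
drawer (949, np.float64(0.0465), ((574.8421630859375, 37.77208709716797), (101.62174987792969, 94.52854919433594), 0.9362460374832153))
rail (1172, np.float64(0.0311), ((621.3814086914062, -114.71694946289062), (49.685768127441406, 400.07342529296875), 1.700558066368103))
scene (374, 160) top 0.158 topc [0.576 0.324 0.156] ctr [0.585 0.312] [0.549 0.296 0.015] [0.605 0.348 0.161]
scene (407, 141) top 0.22 topc [0.608 0.431 0.218] ctr [0.619 0.41 ] [0.565 0.395 0.016] [0.645 0.46  0.222]
scene (411, 178) top 0.112 topc [0.674 0.351 0.11 ] c
[... 337 characters left out ...]
0.038] [0.553 0.021 0.044] [0.613 0.084 0.144]
side (318, 166) top 0.158 topc [0.574 0.324 0.156] ctr [0.577 0.311] [0.548 0.295 0.015] [0.603 0.339 0.159]
side (326, 141) top 0.219 topc [0.604 0.428 0.218] ctr [0.598 0.404] [0.565 0.395 0.015] [0.644 0.459 0.221]
side (351, 169) top 0.104 topc [0.674 0.346 0.102] ctr [0.672 0.34 ] [0.655 0.329 0.015] [0.694 0.365 0.108]
side (270, 194) top 0.114 topc [0.439 0.214 0.112] ctr [0.439 0.207] [0.411 0.19  0.015] [0.466 0.23  0.116]
side (269, 174) top 0.049 topc [0.43  0.357 0.047] ctr [0.436 0.33 ] [0.399 0.32  0.016] [0.465 0.386 0.05 ]
side (328, 217) top 0.142 topc [0.579 0.037 0.139] ctr [0.579 0.034] [0.559 0.022 0.044] [0.606 0.084 0.142]
```

View pics/crop.png

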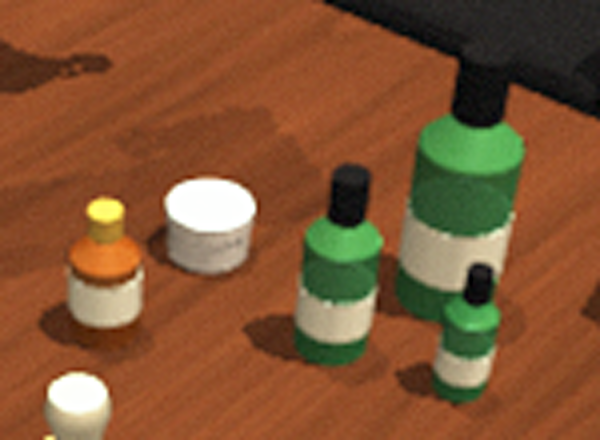

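The crop confirms it: the middle tonic (158 mm tall) stands between the amber bottle and tin on one side and the large and small tonics on the other, at world (0.575, 0.324). Next I refine the L and the block.

```bash
cat >> h.py <<'E'
def rail_fit(P):
    Q=P.reshape(-1,3); s=Q[(Q[:,2]>.027)&(Q[:,2]<.036)&(Q[:,0]>.59)&(Q[:,0]<.66)&(Q[:,1]<-.02)&(Q[:,1]>-.34)]
    k=np.polyfit(s[:,1],s[:,0],1); r=s[:,0]-np.polyval(k,s[:,1])
    s=s[abs(r)<.015]; k=np.polyfit(s[:,1],s[:,0],1); r=s[:,0]-np.polyval(k,s[:,1])
    return k,np.degrees(-np.arctan(k[0])),np.percentile(r,[1,99])*1000,len(s)
E
python3 - <<'E'
from h import *
for c in("scene","side"):
    P=np.load(c+".npy"); k,a,pr,n=rail_fit(P); print(c,"rail yaw",a,"center x at y=-.07",np.polyval(k,-.07),pr,n)
    Q=P.reshape(-1,3); th=np.radians(a); u=np.array([np.cos(th),np.sin(th)]);w=np.array([-np.sin(th),np.cos(th)])
    m=(Q[:,2]>.042)&(Q[:,2]<.051)&(Q[:,0]>.47)&(Q[:,0]<.66)
    for nm,lo,hi in(("drawer",-.03,.2),("riser",-.3,-.06)):
        s=Q[m&(Q[:,1]>lo)&(Q[:,1]<hi)][:,:2]
        print(nm,"u",(np.percentile(s@u,[1,99])*1000).round(1),"w",(np.percentile(s@w,[.5,1,99,99.5])*1000).round(1))
    print("rail center u",np.array([np.polyval(k,-.07),-.07])@u)
E
```

```text
scene rail yaw 1.9745431671090785 center x at y=-.07 0.6377850389836438 [-8.61950757  7.2487953 ] 815
drawer u [527.5 626.2] w [-26.1 -25.6  62.7  63.6]
riser u [502.8 605.4] w [-256.2 -255.1 -116.4 -114.8]
rail center u 0.6349944620903245
side rail yaw 1.9291829558573832 center x at y=-.07 0.6357260807268117 [-7.06128082  7.98824305] 875
drawer u [526.7 624.9] w [-26.1 -25.5  63.7  64.6]
riser u [501.9 603.6] w [-256.4 -255.6 -114.8 -113.4]
rail center u 0.6330092543142265
```

```bash
python3 -m jog '[{"rotation":[0,0,27],"translation":[248,-666,-30],"grip":85},{"rotation":[0,0,27],"translation":[248,-666,-30],"grip":85},{"rotation":[0,0,27],"translation":[248,-666,-30],"grip":85},{"rotation":[0,0,27],"translation":[248,-666,-30],"grip":85},{"rotation":[0,0,27],"translation":[248,-666,-30],"grip":85},{"rotation":[0,0,27],"translation":[248,-666,-30],"grip":85},{"rotation":[0,0,27],"translation":[248,-666,-30],"grip":85},{"rotation":[0,0,27],"translation":[248,-666,-30],"grip":85},{"rotation":[0,0,27],"translation":[248,-666,-30],"grip":85},{"rotation":[0,0,27],"translation":[248,-666,-30],"grip":85},{"rotation":[0,0,27],"translation":[248,-666,-30],"grip":85},{"rotation":[0,0,27],"translation":[248,-666,-30],"grip":85},{"rotation":[0,0,27],"translation":[248,-666,-30],"grip":85},{"rotation":[0,0,27],"translation":[248,-666,-30],"grip":85},{"rotation":[0,0,27],"translation":[248,-666,-30],"grip":85},{"rotation":[0,0,27],"translation":[248,-666,-30],"grip":85},{"rotation":[0,0,27],"translation":[248,-666,-30],"grip":85},{"rotation":[0,0,27],"translation":[248,-666,-30],"grip":85},{"rotation":[0,0,27],"translation":[248,-666,-30],"grip":85},{"rotation":[0,0,27],"translation":[248,-666,-30],"grip":85}]'
```

```text
time: 3.2
ee_pos: [0.4807, -0.1667, 0.2017]
tcp_rot: [-180.0, 0.0, -177.9]
wrist_force: [-0.6, 0.2, 0.2]
opening: 0.0849
grasp_force: 0.0
```

```bash
python3 -m jog '[{"rotation":[0,0,0],"translation":[0,0,-40],"grip":85},{"rotation":[0,0,0],"translation":[0,0,-80],"grip":85},{"rotation":[0,0,0],"translation":[0,0,-120],"grip":85},{"rotation":[0,0,0],"translation":[0,0,-150],"grip":85},{"rotation":[0,0,0],"translation":[0,0,-175],"grip":85},{"rotation":[0,0,0],"translation":[0,0,-190],"grip":85},{"rotation":[0,0,0],"translation":[0,0,-194],"grip":85},{"rotation":[0,0,0],"translation":[0,0,-194],"grip":85},{"rotation":[0,0,0],"translation":[10,0.3,-194],"grip":85},{"rotation":[0,0,0],"translation":[14,0.5,-194],"grip":85},{"rotation":[0,0,0],"translation":[18,0.6,-194],"grip":85},{"rotation":[0,0,0],"translation":[21,0.7,-194],"grip":85},{"rotation":[0,0,0],"translation":[24,0.8,-194],"grip":85},{"rotation":[0,0,0],"translation":[27,0.9,-194],"grip":85},{"rotation":[0,0,0],"translation":[30,1,-194],"grip":85},{"rotation":[0,0,0],"translation":[32,1,-194],"grip":85},{"rotation":[0,0,0],"translation":[34,1.1,-194],"grip":85},{"rotation":[0,0,0],"translation":[36,1.2,-194],"grip":85},{"rotation":[0,0,0],"translation":[37,1.2,-194],"grip":85},{"rotation":[0,0,0],"translation":[37,1.2,-194],"grip":85}]'
```

```text
time: 5.2
ee_pos: [0.5176, -0.1661, 0.0073]
tcp_rot: [180.0, -0.0, -178.0]
wrist_force: [-4.5, -0.2, 3.4]
opening: 0.085
grasp_force: 2.4
```

```bash
python3 -m jog '[{"rotation":[0,0,0],"translation":[1,0,0],"grip":85},{"rotation":[0,0,0],"translation":[2,0.1,0],"grip":85},{"rotation":[0,0,0],"translation":[2.5,0.1,0],"grip":85},{"rotation":[0,0,0],"translation":[3,0.1,0],"grip":85}]'
```

```text
time: 5.6
ee_pos: [0.5204, -0.166, 0.0073]
tcp_rot: [180.0, -0.0, -178.0]
wrist_force: [-6.4, 0.6, 4.4]
opening: 0.0848
grasp_force: 3.0
```

```bash
python3 -m jog '[{"rotation":[0,0,0],"translation":[0.5,0,0],"grip":85},{"rotation":[0,0,0],"translation":[1,0,0],"grip":85}]'
```

```text
time: 5.8
ee_pos: [0.5212, -0.166, 0.0073]
tcp_rot: [180.0, -0.1, -178.0]
wrist_force: [-8.5, 0.8, 7.2]
opening: 0.0849
grasp_force: 4.6
```

```bash
python3 -m jog '[{"rotation":[0,0,0],"translation":[0.5,0,0],"grip":85},{"rotation":[0,0,0],"translation":[1,0,0],"grip":85}]'
```

```text
time: 6.0
ee_pos: [0.5212, -0.166, 0.0073]
tcp_rot: [180.0, -0.2, -178.0]
wrist_force: [-15.7, -0.6, 10.8]
opening: 0.0849
grasp_force: 7.5
```

```bash
python3 -m jog '[{"rotation":[0,0,0],"translation":[-10,0,0],"grip":85},{"rotation":[0,0,0],"translation":[-20,0,20],"grip":85},{"rotation":[0,0,0],"translation":[-20,0,60],"grip":70},{"rotation":[0,0,0],"translation":[-20,-20,100],"grip":55},{"rotation":[0,0,-8],"translation":[0,-50,100],"grip":55},{"rotation":[0,0,-16],"translation":[20,-80,100],"grip":55},{"rotation":[0,0,-24],"translation":[40,-100,100],"grip":55},{"rotation":[0,0,-32],"translation":[57.5,-104,100],"grip":55},{"rotation":[0,0,-40],"translation":[57.5,-104,100],"grip":55},{"rotation":[0,0,-48],"translation":[57.5,-104,100],"grip":55},{"rotation":[0,0,-56],"translation":[57.5,-104,100],"grip":55},{"rotation":[0,0,-64],"translation":[57.5,-104,100],"grip":55},{"rotation":[0,0,-72],"translation":[57.5,-104,100],"grip":55},{"rotation":[0,0,-80],"translation":[57.5,-104,100],"grip":55},{"rotation":[0,0,-88],"translation":[57.5,-104,100],"grip":55},{"rotation":[0,0,-90],"translation":[57.5,-104,70],"grip":55},{"rotation":[0,0,-90],"translation":[57.5,-104,40],"grip":55},{"rotation":[0,0,-90],"translation":[57.5,-104,15],"grip":55},{"rotation":[0,0,-90],"translation":[57.5,-104,3],"grip":55},{"rotation":[0,0,-90],"translation":[57.5,-104,3],"grip":55}]'; python3 - <<'E'
from h import *
p,d,P=cloud("side"); save(p[150:390,200:480],"s2.png")
print("riser",rect(P,.037,.052,(.47,.63),(-.255,-.06)),rail_fit(P)[1])
E
```

```text
time: 8.0
ee_pos: [0.5793, -0.2697, 0.0085]
tcp_rot: [-179.9, -0.1, 92.0]
wrist_force: [0.4, 0.6, 0.1]
opening: 0.0548
grasp_force: 0.0
riser (504, np.float64(0.0464), ((578.123291015625, -161.48678588867188), (94.97575378417969, 142.8638916015625), 3.690717935562134)) 1.6822518806819173
```

View pics/s2.png

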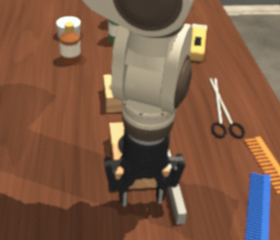

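```bash
python3 -m jog '[{"rotation":[0,0,0],"translation":[-0.5,15,0],"grip":55},{"rotation":[0,0,0],"translation":[-0.7,21,0],"grip":55},{"rotation":[0,0,0],"translation":[-0.9,26,0],"grip":55},{"rotation":[0,0,0],"translation":[-1,30,0],"grip":55},{"rotation":[0,0,0],"translation":[-1.2,35,0],"grip":55},{"rotation":[0,0,0],"translation":[-1.4,40,0],"grip":55},{"rotation":[0,0,0],"translation":[-1.5,45,0],"grip":55},{"rotation":[0,0,0],"translation":[-1.7,50,0],"grip":55},{"rotation":[0,0,0],"translation":[-1.9,55,0],"grip":55},{"rotation":[0,0,0],"translation":[-2,60,0],"grip":55},{"rotation":[0,0,0],"translation":[-2.2,65,0],"grip":55},{"rotation":[0,0,0],"translation":[-2.4,70,0],"grip":55},{"rotation":[0,0,0],"translation":[-2.6,75,0],"grip":55},{"rotation":[0,0,0],"translation":[-2.7,80,0],"grip":55},{"rotation":[0,0,0],"translation":[-2.9,85,0],"grip":55},{"rotation":[0,0,0],"translation":[-3.1,90,0],"grip":55},{"rotation":[0,0,0],"translation":[-3.2,95,0],"grip":55},{"rotation":[0,0,0],"translation":[-3.3,98,0],"grip":55},{"rotation":[0,0,0],"translation":[-3.4,101,0],"grip":55},{"rotation":[0,0,0],"translation":[-3.5,103,0],"grip":55}]'
```

```text
time: 10.05
ee_pos: [0.5772, -0.1681, 0.0113]
tcp_rot: [179.9, 0.1, 91.9]
wrist_force: [-0.1, -6.9, 3.2]
opening: 0.0552
grasp_force: 2.9
```

```bash
python3 -m jog '[{"rotation":[0,0,0],"translation":[0,2,0],"grip":55},{"rotation":[0,0,0],"translation":[-0.1,4,0],"grip":55},{"rotation":[0,0,0],"translation":[-0.2,5,0],"grip":55},{"rotation":[0,0,0],"translation":[-0.2,6,0],"grip":55}]'
```

```text
time: 10.45
ee_pos: [0.577, -0.1623, 0.0113]
tcp_rot: [179.9, 0.1, 91.9]
wrist_force: [-0.1, -6.5, 3.3]
opening: 0.0548
grasp_force: 3.0
```

```bash
python3 -m jog '[{"rotation":[0,0,0],"translation":[0,1,0],"grip":55},{"rotation":[0,0,0],"translation":[0,2,0],"grip":55}]'
```

```text
time: 10.65
ee_pos: [0.577, -0.1604, 0.0113]
tcp_rot: [179.9, 0.1, 91.9]
wrist_force: [-0.4, -6.8, 4.2]
opening: 0.0552
grasp_force: 3.2
```

```bash
python3 -m jog '[{"rotation":[0,0,0],"translation":[0,1,0],"grip":55},{"rotation":[0,0,0],"translation":[0,2,0],"grip":55}]'
```

```text
time: 10.85
ee_pos: [0.5769, -0.1584, 0.0113]
tcp_rot: [179.9, 0.1, 91.9]
wrist_force: [-1.4, -6.1, 3.5]
opening: 0.0547
grasp_force: 3.3
```

```bash
python3 -m jog '[{"rotation":[0,0,0],"translation":[0,1,0],"grip":55},{"rotation":[0,0,0],"translation":[0,1.5,0],"grip":55}]'
```

```text
time: 11.05
ee_pos: [0.5769, -0.1569, 0.0113]
tcp_rot: [179.9, 0.1, 91.9]
wrist_force: [-1.6, -7.3, 3.5]
opening: 0.0554
grasp_force: 3.4
```

```bash
python3 -m jog '[{"rotation":[0,0,0],"translation":[0,0.5,0],"grip":55},{"rotation":[0,0,0],"translation":[0,1,0],"grip":55}]'
```

```text
time: 11.25
ee_pos: [0.5768, -0.156, 0.0113]
tcp_rot: [179.9, 0.1, 91.9]
wrist_force: [-1.8, -6.9, 4.7]
opening: 0.0551
grasp_force: 3.5
```

```bash
python3 -m jog '[{"rotation":[0,0,0],"translation":[0,0.5,0],"grip":55},{"rotation":[0,0,0],"translation":[0,1,0],"grip":55}]'
```

```text
time: 11.45
ee_pos: [0.5768, -0.1558, 0.0113]
tcp_rot: [179.9, 0.2, 91.9]
wrist_force: [-1.6, -12.7, 3.9]
opening: 0.0546
grasp_force: 6.6
```

```bash
python3 -m jog '[{"rotation":[0,0,0],"translation":[0,1,0],"grip":55},{"rotation":[0,0,0],"translation":[0,2,0],"grip":55}]'
```

```text
time: 11.65
ee_pos: [0.5768, -0.1558, 0.0114]
tcp_rot: [179.9, 0.5, 91.8]
wrist_force: [-1.6, -26.3, 1.8]
opening: 0.0548
grasp_force: 13.1
```

```bash
python3 -m jog '[{"rotation":[0,0,0],"translation":[0,-10,0],"grip":55},{"rotation":[0,0,0],"translation":[0,-20,10],"grip":55},{"rotation":[0,0,0],"translation":[-10,-20,50],"grip":55},{"rotation":[0,0,8],"translation":[-40,-20,90],"grip":65},{"rotation":[0,0,16],"translation":[-80,0,100],"grip":75},{"rotation":[0,0,24],"translation":[-84,30,100],"grip":85},{"rotation":[0,0,32],"translation":[-84,60,100],"grip":85},{"rotation":[0,0,40],"translation":[-84,74,100],"grip":85},{"rotation":[0,0,48],"translation":[-84,74,100],"grip":85},{"rotation":[0,0,56],"translation":[-84,74,100],"grip":85},{"rotation":[0,0,64],"translation":[-84,74,100],"grip":85},{"rotation":[0,0,72],"translation":[-84,74,100],"grip":85},{"rotation":[0,0,80],"translation":[-84,74,90],"grip":85},{"rotation":[0,0,88],"translation":[-84,74,60],"grip":85},{"rotation":[0,0,90],"translation":[-84,74,30],"grip":85},{"rotation":[0,0,90],"translation":[-84,74,5],"grip":85},{"rotation":[0,0,90],"translation":[-84,74,-1],"grip":85},{"rotation":[0,0,90],"translation":[-74,74.3,-1],"grip":85},{"rotation":[0,0,90],"translation":[-68,74.5,-1],"grip":85},{"rotation":[0,0,90],"translation":[-64,74.7,-1],"grip":85}]'; python3 - <<'E'
from h import *
for c in("wrist","side"):
    p,d,P=cloud(c); save(p,c+"3.png")
E
```

```text
time: 13.65
ee_pos: [0.5144, -0.0773, 0.011]
tcp_rot: [-180.0, 0.1, -178.0]
wrist_force: [-0.4, 0.3, 0.5]
opening: 0.0851
grasp_force: 0.0
```

```bash
python3 -m jog '[{"rotation":[0,0,0],"translation":[2,0,0],"grip":85},{"rotation":[0,0,0],"translation":[3,0,0],"grip":85}]'
```

```text
time: 13.95
ee_pos: [0.5157, -0.0771, 0.0096]
tcp_rot: [-180.0, 0.0, -178.0]
wrist_force: [0.8, 0.5, 1.3]
opening: 0.085
grasp_force: 0.0
```

```bash
python3 -m jog '[{"rotation":[0,0,0],"translation":[1,0,0],"grip":85},{"rotation":[0,0,0],"translation":[2,0,0],"grip":85}]'
```

```text
time: 14.15
ee_pos: [0.5174, -0.0772, 0.0093]
tcp_rot: [-180.0, -0.0, -178.0]
wrist_force: [0.3, 1.0, 0.7]
opening: 0.0851
grasp_force: 0.0
```

```bash
python3 -m jog '[{"rotation":[0,0,0],"translation":[0.5,0,0],"grip":85},{"rotation":[0,0,0],"translation":[1,0,0],"grip":85},{"rotation":[0,0,0],"translation":[1,0,0],"grip":85}]'
```

```text
time: 14.45
ee_pos: [0.5182, -0.0772, 0.0093]
tcp_rot: [-180.0, -0.0, -178.0]
wrist_force: [-2.4, -0.6, 0.7]
opening: 0.085
grasp_force: 1.0
```

```bash
python3 -m jog '[{"rotation":[0,0,0],"translation":[0.5,0,0],"grip":85},{"rotation":[0,0,0],"translation":[1,0,0],"grip":85},{"rotation":[0,0,0],"translation":[1.5,0,0],"grip":85}]'
```

```text
time: 14.75
ee_pos: [0.5182, -0.0772, 0.0092]
tcp_rot: [180.0, -0.2, -178.0]
wrist_force: [-13.1, -0.8, 9.0]
opening: 0.0846
grasp_force: 6.8
```

```bash
python3 -m jog '[{"rotation":[0,0,0],"translation":[-10,0,0],"grip":85},{"rotation":[0,0,0],"translation":[-25,0,5],"grip":85},{"rotation":[0,0,0],"translation":[-25,0,50],"grip":85},{"rotation":[0,0,8],"translation":[-25,0,100],"grip":70},{"rotation":[0,0,16],"translation":[-25,10,145],"grip":60},{"rotation":[0,0,24],"translation":[-20,40,185],"grip":55},{"rotation":[0,0,32],"translation":[-10,80,215],"grip":55},{"rotation":[0,0,40],"translation":[0,125,230],"grip":55},{"rotation":[0,0,48],"translation":[10,170,240],"grip":55},{"rotation":[0,0,56],"translation":[20,215,241],"grip":55},{"rotation":[0,0,64],"translation":[30,260,241],"grip":55},{"rotation":[0,0,72],"translation":[40,305,241],"grip":55},{"rotation":[0,0,72],"translation":[50,350,241],"grip":55},{"rotation":[0,0,72],"translation":[56,385,241],"grip":55},{"rotation":[0,0,72],"translation":[56,401,241],"grip":55},{"rotation":[0,0,72],"translation":[56,401,241],"grip":55},{"rotation":[0,0,72],"translation":[56,401,241],"grip":55},{"rotation":[0,0,72],"translation":[56,401,241],"grip":55}]'; python3 - <<'E'
from h import *
p,d,P=cloud("wrist"); save(p,"w4.png")
def caps(P,c):
    Q=P.reshape(-1,3); Q=Q[(Q[:,2]>.150)&(Q[:,2]<.162)&(np.hypot(Q[:,0]-.575,Q[:,1]-.324)<.03)]
    if len(Q)>10: print(c,len(Q),Q.mean(0),cv2.minEnclosingCircle(Q[:,:2].astype(np.float32)*1000))
caps(P,"wrist")
for c in("scene","side"):
    q,d,P=cloud(c); caps(P,c)
    Q=P.reshape(-1,3); th=np.radians(1.95); u=np.array([np.cos(th),np.sin(th)]);w=np.array([-np.sin(th),np.cos(th)])
    print(c,"riser",rect(P,.040,.051,(.47,.65),(-.20,-.035)),rail_fit(P)[1])
    s=Q[(Q[:,2]>.042)&(Q[:,2]<.051)&(Q[:,0]>.47)&(Q[:,0]<.66)&(Q[:,1]<.1)&(Q[:,1]>-.3)][:,:2]
    print("L+riser u",(np.percentile(s@u,[1,99])*1000).round(1),"w",(np.percentile(s@w,[.5,1,99,99.5])*1000).round(1))
    # pad: dark pixels on top
    m=(P[...,2]>.04)&(P[...,2]<.053)&(q.max(-1)<60)&(P[...,0]>.5)&(P[...,0]<.63)&(P[...,1]<-.02)&(P[...,1]>-.15)
    A=P[m]; print("pad",len(A),(A.min(0)+A.max(0))[:2]/2,A.mean(0),A.max(0)-A.min(0))
    save(q,c+"4.png")
    if c=="scene": save(cv2.resize(q[190:330,200:350],None,fx=4,fy=4,interpolation=2),"sc4.png")
E
```

```text
time: 16.55
ee_pos: [0.576, 0.3225, 0.2509]
tcp_rot: [-180.0, 0.0, -106.1]
wrist_force: [-0.2, -0.4, 0.8]
opening: 0.0551
grasp_force: 0.0
wrist 791 [0.57517876 0.32774124 0.1561796 ] ((575.3814086914062, 328.55291748046875), 13.94615364074707)
scene 65 [0.57662706 0.32407576 0.15600871] ((576.222412109375, 325.9388427734375), 16.33027458190918)
scene riser (1536, np.float64(0.047), ((579.591552734375, -90.06128692626953), (102.66252136230469, 113.5146255493164), 2.1585910320281982)) 2.410170044587956
L+riser u [527.7 626.3] w [-164.8 -164.5   60.5   63. ]
pad 487 [ 0.57924669 -0.07642804] [ 0.58019965 -0.07746945  0.04749318] [0.07327391 0.07444595 0.00819174]
side 52 [0.57415017 0.32409761 0.15533668] ((573.039306640625, 326.51873779296875), 15.57583999633789)
side riser (1747, np.float64(0.0467), ((579.65234375, -90.72671508789062), (100.2944107055664, 112.91891479492188), 1.8371034860610962)) 1.4808188496504697
L+riser u [526.7 624.9] w [-165.  -164.4   60.    62.8]Traceback (most recent call last):
  File "<stdin>", line 15, in <module>
    return umr_minimum(a, axis, None, out, keepdims, initial, where)
ValueError: zero-size array to reduction operation minimum which has no identity
```

View pics/sc4.png

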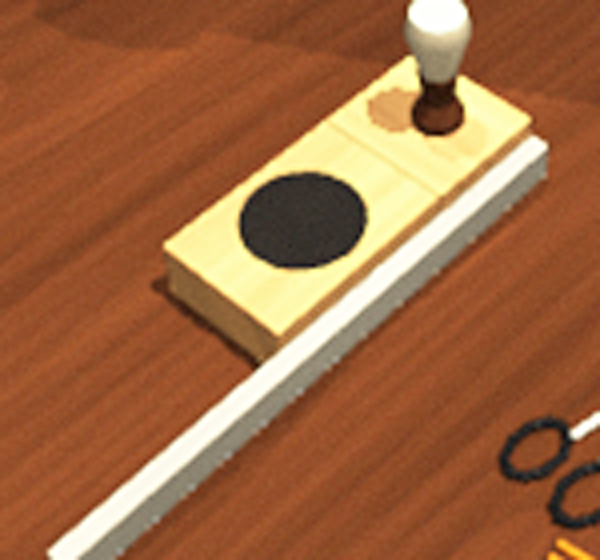

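View pics/w4.png

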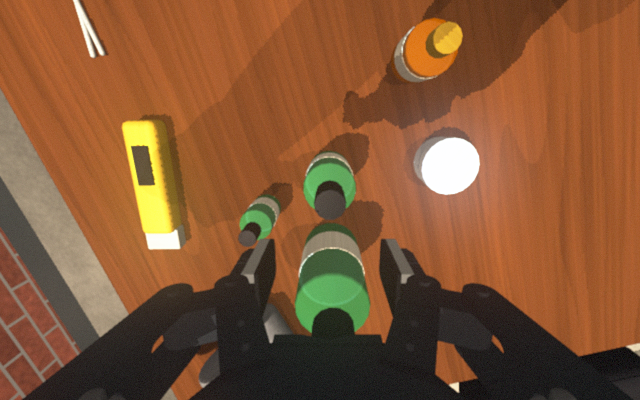

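The loose block sits flush: only a hairline seam at (385,160) in the scene crop. In the wrist view the middle tonic's cap is at (330,195), with the large tonic behind at (333,290). I descend and grip.

```bash
python3 -m jog '[{"rotation":[0,0,0],"translation":[-1,4.5,-30],"grip":55},{"rotation":[0,0,0],"translation":[-1,4.5,-65],"grip":55},{"rotation":[0,0,0],"translation":[-1,4.5,-95],"grip":55},{"rotation":[0,0,0],"translation":[-1,4.5,-115],"grip":55},{"rotation":[0,0,0],"translation":[-1,4.5,-125],"grip":55},{"rotation":[0,0,0],"translation":[-1,4.5,-129],"grip":55},{"rotation":[0,0,0],"translation":[-1,4.5,-129],"grip":55},{"rotation":[0,0,0],"translation":[-1,4.5,-129],"grip":45},{"rotation":[0,0,0],"translation":[-1,4.5,-129],"grip":38},{"rotation":[0,0,0],"translation":[-1,4.5,-129],"grip":32},{"rotation":[0,0,0],"translation":[-1,4.5,-129],"grip":28},{"rotation":[0,0,0],"translation":[-1,4.5,-129],"grip":20},{"rotation":[0,0,0],"translation":[-1,4.5,-129],"grip":20},{"rotation":[0,0,0],"translation":[-1,4.5,-129],"grip":20},{"rotation":[0,0,0],"translation":[-1,4.5,-129],"grip":20}]' 50
```

```text
time: 18.2
ee_pos: [0.5753, 0.3285, 0.1219]
tcp_rot: [-179.9, 0.0, -106.0]
wrist_force: [0.9, -0.2, 5.9]
opening: 0.0268
grasp_force: 49.3
```

```bash
python3 -m jog '[{"rotation":[0,0,0],"translation":[0,0,5],"grip":20},{"rotation":[0,0,0],"translation":[0,0,15],"grip":20},{"rotation":[0,0,0],"translation":[0,0,35],"grip":20},{"rotation":[0,0,0],"translation":[0,0,60],"grip":20},{"rotation":[0,0,0],"translation":[0,0,85],"grip":20},{"rotation":[0,0,0],"translation":[0,0,110],"grip":20},{"rotation":[0,0,0],"translation":[0,0,135],"grip":20},{"rotation":[0,0,0],"translation":[0,0,155],"grip":20},{"rotation":[0,0,0],"translation":[0,0,170],"grip":20},{"rotation":[0,0,0],"translation":[0,0,178],"grip":20},{"rotation":[0,0,0],"translation":[0,0,180],"grip":20}]'
```

```text
time: 19.3
ee_pos: [0.5751, 0.3285, 0.302]
tcp_rot: [-180.0, 0.0, -106.0]
wrist_force: [0.2, -0.0, -3.2]
opening: 0.0268
grasp_force: 49.5
```

```bash
python3 -m jog '[{"rotation":[0,0,0],"translation":[0,-5,0],"grip":20},{"rotation":[0,0,0],"translation":[0,-15,0],"grip":20},{"rotation":[0,0,0],"translation":[0,-32,0],"grip":20},{"rotation":[0,0,0],"translation":[0,-56,0],"grip":20},{"rotation":[0,0,0],"translation":[0,-84,0],"grip":20},{"rotation":[0,0,0],"translation":[0,-114,0],"grip":20},{"rotation":[0,0,0],"translation":[1,-144,0],"grip":20},{"rotation":[0,0,0],"translation":[1,-174,0],"grip":20},{"rotation":[0,0,0],"translation":[2,-204,0],"grip":20},{"rotation":[0,0,0],"translation":[2,-234,0],"grip":20},{"rotation":[0,0,0],"translation":[3,-264,0],"grip":20},{"rotation":[0,0,0],"translation":[3,-294,0],"grip":20},{"rotation":[0,0,0],"translation":[4,-324,0],"grip":20},{"rotation":[0,0,0],"translation":[4,-350,0],"grip":20},{"rotation":[0,0,0],"translation":[4,-372,0],"grip":20},{"rotation":[0,0,0],"translation":[4,-388,0],"grip":20},{"rotation":[0,0,0],"translation":[4,-398,0],"grip":20},{"rotation":[0,0,0],"translation":[4,-403,0],"grip":20},{"rotation":[0,0,0],"translation":[4,-404,0],"grip":20},{"rotation":[0,0,0],"translation":[4,-404,0],"grip":20}]'; python3 - <<'E'
from h import *
for c in("scene","side"):
    q,d,P=cloud(c); Q=P.reshape(-1,3)
    g=(q[...,1].astype(int)>q[...,0].astype(int)+25)&(P[...,2]>.15)&(P[...,1]<0.05)&(P[...,1]>-.2)
    A=P[g]; print(c,len(A),A.min(0),A.max(0))
    for z0,z1 in((.18,.215),(.215,.25),(.25,.28)):
        B=Q[(Q[:,2]>z0)&(Q[:,2]<z1)&(np.hypot(Q[:,0]-.579,Q[:,1]+.076)<.045)]
        if len(B)>20:
            from scipy.optimize import least_squares
            r=least_squares(lambda p:np.hypot(B[:,0]-p[0],B[:,1]-p[1])-.028,[.579,-.076],loss="soft_l1",f_scale=.002).x
            print(z0,len(B),r)
    B=Q[(Q[:,2]>.14)&(Q[:,2]<.3)&(np.hypot(Q[:,0]-.579,Q[:,1]+.076)<.045)]; print("zmin",np.percentile(B[:,2],[.5,1]))
    m=(P[...,2]>.04)&(P[...,2]<.053)&(q.max(-1)<75)&(P[...,0]>.5)&(P[...,0]<.63)&(P[...,1]<-.02)&(P[...,1]>-.15)
    A=P[m]; print("pad",len(A),len(A) and ((A.min(0)+A.max(0))[:2]/2,A.max(0)-A.min(0)))
    save(q,c+"5.png")
E
```

```text
time: 21.3
ee_pos: [0.579, -0.0751, 0.3012]
tcp_rot: [180.0, 0.0, -106.0]
wrist_force: [-0.3, -0.2, -2.0]
opening: 0.0271
grasp_force: 49.5
scene 808 [ 0.55852323 -0.10600681  0.18189637] [ 0.60816986 -0.05746207  0.30340263]
0.18 268 [ 0.57843531 -0.07651522]
0.215 342 [ 0.57873899 -0.0766809 ]
0.25 303 [ 0.57828244 -0.07640261]
zmin [0.18290712 0.18406288]
pad 577 (array([ 0.57823754, -0.07631416]), array([0.07784956, 0.07520431, 0.00773965]))
side 1056 [ 0.54725976 -0.10620853  0.18169461] [ 0.60547695 -0.05500342  0.37263129]
0.18 398 [ 0.57868863 -0.07573804]
0.215 484 [ 0.5786674  -0.07608713]
0.25 409 [ 0.57871424 -0.07545774]
zmin [0.18205178 0.18296841]
pad 82 (array([ 0.57256552, -0.08056904]), array([0.0602302 , 0.04717265, 0.00503812]))
```

View pics/side5.png

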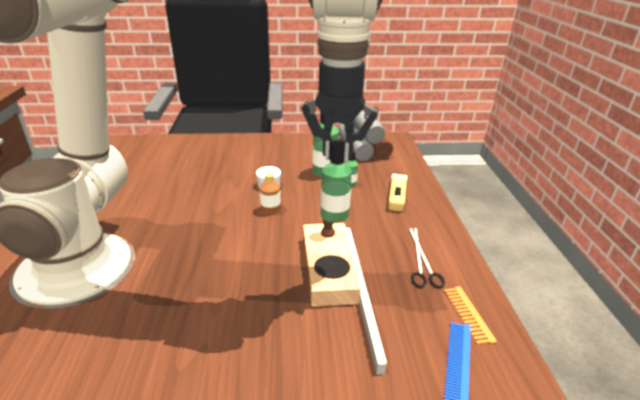

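The side view shows the middle tonic held upright at (336,190) above the pad at (332,266), on centre to within 1 mm. I lower it.

```bash
python3 -m jog '[{"rotation":[0,0,0],"translation":[0.5,-0.5,-5],"grip":20},{"rotation":[0,0,0],"translation":[0.5,-0.5,-18],"grip":20},{"rotation":[0,0,0],"translation":[0.5,-0.5,-36],"grip":20},{"rotation":[0,0,0],"translation":[0.5,-0.5,-56],"grip":20},{"rotation":[0,0,0],"translation":[0.5,-0.5,-76],"grip":20},{"rotation":[0,0,0],"translation":[0.5,-0.5,-94],"grip":20},{"rotation":[0,0,0],"translation":[0.5,-0.5,-108],"grip":20},{"rotation":[0,0,0],"translation":[0.5,-0.5,-118],"grip":20},{"rotation":[0,0,0],"translation":[0.5,-0.5,-124],"grip":20},{"rotation":[0,0,0],"translation":[0.5,-0.5,-127],"grip":20},{"rotation":[0,0,0],"translation":[0.5,-0.5,-129],"grip":20},{"rotation":[0,0,0],"translation":[0.5,-0.5,-130],"grip":20},{"rotation":[0,0,0],"translation":[0.5,-0.5,-131],"grip":20},{"rotation":[0,0,0],"translation":[0.5,-0.5,-131],"grip":20},{"rotation":[0,0,0],"translation":[0.5,-0.5,-131],"grip":20}]'
```

```text
time: 22.9
ee_pos: [0.5796, -0.0762, 0.1705]
tcp_rot: [-180.0, 0.0, -106.0]
wrist_force: [-0.3, 0.1, -2.5]
opening: 0.0267
grasp_force: 49.6
```

```bash
python3 -m jog '[{"rotation":[0,0,0],"translation":[0,0,-0.5],"grip":20},{"rotation":[0,0,0],"translation":[0,0,-1],"grip":20},{"rotation":[0,0,0],"translation":[0,0,-1.5],"grip":20},{"rotation":[0,0,0],"translation":[0,0,-1.5],"grip":20}]'
```

```text
time: 23.3
ee_pos: [0.5794, -0.0762, 0.1687]
tcp_rot: [180.0, -0.0, -106.0]
wrist_force: [0.6, 0.2, -2.4]
opening: 0.0268
grasp_force: 49.6
```

```bash
python3 -m jog '[{"rotation":[0,0,0],"translation":[0,0,-0.3],"grip":20},{"rotation":[0,0,0],"translation":[0,0,-0.6],"grip":20},{"rotation":[0,0,0],"translation":[0,0,-0.6],"grip":20}]'
```

```text
time: 23.6
ee_pos: [0.5795, -0.0761, 0.1681]
tcp_rot: [180.0, -0.0, -106.0]
wrist_force: [-0.2, 0.9, -2.9]
opening: 0.0267
grasp_force: 49.6
```

```bash
python3 -m jog '[{"rotation":[0,0,0],"translation":[0,0,-0.3],"grip":20},{"rotation":[0,0,0],"translation":[0,0,-0.6],"grip":20},{"rotation":[0,0,0],"translation":[0,0,-0.6],"grip":20}]'
```

```text
time: 23.9
ee_pos: [0.5794, -0.0761, 0.1675]
tcp_rot: [180.0, -0.0, -106.0]
wrist_force: [-0.3, -0.7, -2.1]
opening: 0.0269
grasp_force: 49.6
```

```bash
python3 -m jog '[{"rotation":[0,0,0],"translation":[0,0,-0.3],"grip":20},{"rotation":[0,0,0],"translation":[0,0,-0.6],"grip":20},{"rotation":[0,0,0],"translation":[0,0,-0.6],"grip":20}]'
```

```text
time: 24.2
ee_pos: [0.5795, -0.0761, 0.167]
tcp_rot: [180.0, 0.0, -106.0]
wrist_force: [0.2, -1.2, -1.6]
opening: 0.0273
grasp_force: 49.6
```

```bash
python3 -m jog '[{"rotation":[0,0,0],"translation":[0,0,-0.3],"grip":20},{"rotation":[0,0,0],"translation":[0,0,-0.5],"grip":20},{"rotation":[0,0,0],"translation":[0,0,-0.5],"grip":20}]'
```

```text
time: 24.5
ee_pos: [0.5795, -0.0762, 0.1669]
tcp_rot: [-180.0, 0.0, -106.0]
wrist_force: [-0.7, 0.3, 2.0]
opening: 0.0268
grasp_force: 50.0
```

```bash
python3 -m jog '[{"rotation":[0,0,0],"translation":[0,0,-0.3],"grip":20},{"rotation":[0,0,0],"translation":[0,0,-0.3],"grip":20}]'
```

```text
time: 24.7
ee_pos: [0.5796, -0.0762, 0.1669]
tcp_rot: [-179.9, 0.0, -106.0]
wrist_force: [-1.0, -0.4, 4.9]
opening: 0.0271
grasp_force: 50.4
```

```bash
python3 -m jog '[{"rotation":[0,0,0],"translation":[0,0,0.3],"grip":28},{"rotation":[0,0,0],"translation":[0,0,0.3],"grip":30},{"rotation":[0,0,0],"translation":[0,0,0.3],"grip":34},{"rotation":[0,0,0],"translation":[0,0,0.3],"grip":42},{"rotation":[0,0,0],"translation":[0,0,0.3],"grip":52},{"rotation":[0,0,0],"translation":[0,0,0.3],"grip":55},{"rotation":[0,0,0],"translation":[0,0,0.3],"grip":55},{"rotation":[0,0,0],"translation":[0,0,5],"grip":55},{"rotation":[0,0,0],"translation":[0,0,20],"grip":55},{"rotation":[0,0,0],"translation":[0,0,45],"grip":55},{"rotation":[0,0,0],"translation":[0,0,75],"grip":55},{"rotation":[0,0,0],"translation":[0,0,95],"grip":55},{"rotation":[0,0,0],"translation":[-30,0,105],"grip":55},{"rotation":[0,0,0],"translation":[-70,0,105],"grip":55},{"rotation":[0,0,0],"translation":[-110,0,105],"grip":55},{"rotation":[0,0,0],"translation":[-150,0,105],"grip":55},{"rotation":[0,0,0],"translation":[-180,0,105],"grip":55},{"rotation":[0,0,0],"translation":[-200,0,105],"grip":55},{"rotation":[0,0,0],"translation":[-200,0,105],"grip":55},{"rotation":[0,0,0],"translation":[-200,0,105],"grip":55}]'; python3 - <<'E'
from h import *
from scipy.optimize import least_squares
th=np.radians(1.95); u=np.array([np.cos(th),np.sin(th)]);w=np.array([-np.sin(th),np.cos(th)])
im=[]
for c in("scene","side"):
    q,d,P=cloud(c); Q=P.reshape(-1,3)
    for z0,z1 in((.055,.09),(.1,.14)):
        B=Q[(Q[:,2]>z0)&(Q[:,2]<z1)&(np.hypot(Q[:,0]-.579,Q[:,1]+.076)<.045)]
        print(c,z0,len(B),least_squares(lambda p:np.hypot(B[:,0]-p[0],B[:,1]-p[1])-.028,[.579,-.076],loss="soft_l1",f_scale=.002).x)
    s=Q[(Q[:,2]>.042)&(Q[:,2]<.051)&(Q[:,0]>.47)&(Q[:,0]<.66)&(Q[:,1]<.1)&(Q[:,1]>-.3)][:,:2]
    print("u",(np.percentile(s@u,[1,99])*1000).round(1),"w",(np.percentile(s@w,[.5,1,99,99.5])*1000).round(1))
    im.append(cv2.resize(q[130:330,200:360] if c=="scene" else q[130:330,260:420],None,fx=2.5,fy=2.5,interpolation=2))
save(np.hstack(im),"fin.png")
E
```

```text
time: 26.7
ee_pos: [0.3797, -0.0762, 0.2718]
tcp_rot: [-179.9, 0.0, -106.0]
wrist_force: [-0.4, -0.3, 0.1]
opening: 0.0552
grasp_force: 0.0
scene 0.055 226 [ 0.57941501 -0.07764308]
scene 0.1 299 [ 0.57905762 -0.07731387]
u [528.1 626.6] w [-164.9 -164.3   61.3   63. ]
side 0.055 339 [ 0.57959166 -0.07711401]
side 0.1 438 [ 0.57963698 -0.07673976]
u [526.6 625.2] w [-165.8 -165.3   61.    62.3]
```

View pics/fin.png

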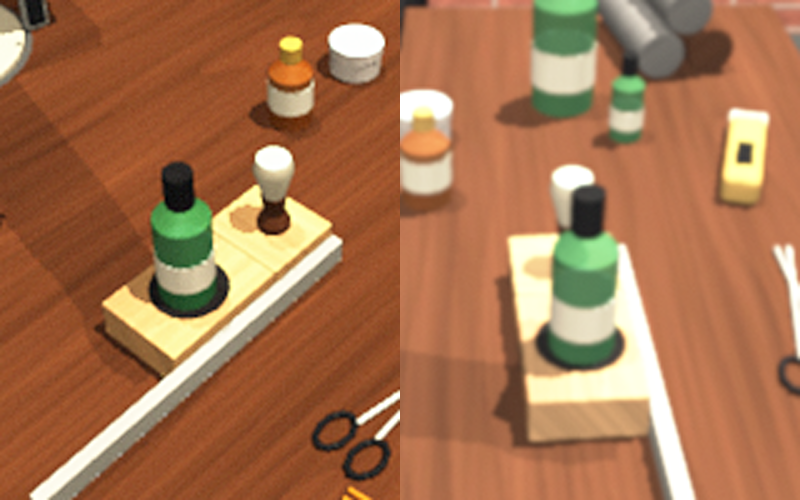

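The tonic stands upright mid-pad (185,285 left, 582,340 right), the block is flush against the rail and drawer, and the bystanders are untouched.

```bash
python3 -c "
from workcell import bot
print(bot.job_done())"
```

```text
the job is handed in; nothing more can be done
None
```

The job is handed in at about 27 s of the 72 s allowed: the block is snug against the rail and drawer block, and the middle-sized tonic stands upright within about 1 mm of the pad centre, with the amber bottle, tin and brush untouched.

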